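# Latch the gate of the capital's transport crate

## Task

The gilded capital is packed in its open-topped transport crate: shut the crate's gate and latch it. Lift the latch bar by its red upright grip, bring the gate to and press it into its rubber buffer just firmly enough for the bar to pass over the striker's upturned nose, let the bar drop fully into the catch behind it, and let go. Work gently - never force or slam the gate or the bar - and leave the capital and everything else on the bench where it is.

Things in the scene. Friction and masses are not known exactly. Their poses are not given: they have to be found in the camera images.
- crate: Open-topped slatted pine transport crate, fixed on the bench, 384 wide x 312 deep x 188 mm high. Origin: centre of its underside, at bench height. Its own -x axis points out of the front (the gate side), its own +y axis from the latch side to the hinge side. Its front posts' faces lie at own x = -150.
- gate (a joint): Hinge angle of the slatted front gate (292 long, 16 thick, top edge 185 mm above the bench, 1.1 kg). 0 = parallel to the crate's front; it grows as the latch end swings outward (towards the crate's own -x). Slight hinge friction (0.12 N m): it stays where it is left. Latched it reads between -0.032 and 0.032, by the striker's setting (catch).
- gate_hinge (a point): Point on the gate's vertical hinge axis (crate's own x = -175.5, y = +150), 219 mm above the bench, level with the middle of the grip when the bar is down.
- panel: The gate's slatted pine panel, turning with it: 292 long, 16 thick, from 20 to 185 mm above the bench. Origin on the hinge axis at bench height; own -y points to its free end, own -x out of the crate when shut. The latch bar is on its outer face.
- latch (a joint): Angle of the dark steel latch bar on the gate's outer face: 0 = level, on its rest pin; it grows as the free end is lifted, to 0.7, and falls back by its weight (0.3 kg). Bar 215 long, 22 high, 7 mm thick; pivot 155 mm from the gate's hinge axis, 165 mm above the bench, 13.5 mm outside the gate's mid-plane; free end 335 mm from the hinge axis, past the gate's end, over the striker.
- grip (a point): Centre of the red upright grip on top of the latch bar: 14 thick (across the gate), 24 wide (along the bar), 50 mm high (194 to 244 mm above the bench when the bar is down); 85 mm from the bar's pivot towards the free end and 54 mm above it, 240 mm from the hinge axis. Pinch it from above across its 14 mm; both sides are free. Own x points into the crate, own y along the bar to the hinge.
- bar_tip (a point): Point on the bar's centre line 165 mm from its pivot, where it lies in the catch.
- catch (a point): Mean place, on the crate (own -192.5, -165, 163), of the inner face of the striker's nose at the mid-height of the seated bar. The steel striker on the latch-side post has a shelf with an upturned nose, 10 thick, 20 long; its round top is 21 mm above the underside of the level bar: lift the bar over 0.15 to clear. Striker and buffer are slotted and sit up to 8 mm further out or in; unmeasured.
- buffer_mid (a point): Mean place of the tip of the 18 mm rubber buffer on the striker plate, 291 mm from the hinge axis, 140 mm up. It meets the gate 1.7 mm before the bar can drop, and yields 6 N per mm: about 12 N pushed at the grip just lets the bar in; it bottoms at 5.5 mm. Over 25 N on striker or buffer is forcing. It presses the seated bar outward on the nose (friction 0.25): a bar let go half-way sticks.
- capital_mid (a point): Centre of the carved gilded capital, 185 mm square, 144 mm high, 2.6 kg, loose on a foam bed in the crate. Leave it alone.
- leaf: Loose gilded acanthus leaf fragment, 130 x 50 x 25 mm, flat on the bench; origin under its centre. Bystander.
- scroll: Loose gilded scroll fragment, 64 mm round, 45 mm wide, on a small foot; origin under its scroll. Bystander.
- glue: Jar of glue, 64 mm across, 85 mm high; origin under its centre. Bystander.
- pot: White ceramic pot, 80 mm across, 75 mm high; origin under its centre. Bystander.
- brush: Flat brush with a wooden handle lying on the bench. Bystander.
- driver: Screwdriver with blue handle lying on the bench. Bystander.
- tape: Roll of paper tape, 96 mm across, 25 mm high; origin under its centre. Bystander.

How it is judged (in metres and radians):
On the way:
1. the bar is lifted over the striker as the gate comes to (value of joint latch above 0.12 rad and value of joint gate below 0.06 rad), for 0.05 s.
At the end, for the whole second after the job is handed in: The gate is shut (hinge below 0.04 rad) and still, with the bar fully down in the catch (below 0.025 rad from level) and held by the nose against the buffer's push (over 3 N between bar and striker), everything let go (value of joint gate below 0.04 rad and value of joint latch below 0.025 rad and velocity of joint gate between -0.02 and 0.02 rad/s and contact force between latch and crate above 3 N); the robot touches nothing.
It fails at once if the gate is forced or slammed: its slatted panel presses on the rubber buffer with more than 25 N (contact force between panel and crate above 25 N).
It fails at once if the bar is forced: it presses on the striker with more than 25 N (contact force between latch and crate above 25 N).
It fails at once if the capital is shifted by more than 10 mm (distance of capital_mid from where it was at the start of the episode above 0.01 m).
It fails at once if something else on the bench is moved by more than 20 mm (distance of any of leaf, scroll, glue, pot, brush, driver, tape from where it was at the start of the episode above 0.02 m).
It also fails if it takes over 58 s, if anything falls off the work surface, if the arm or the gripper's body presses on something with over 40 N, if the wrist force passes 120 N, or if a joint passes its speed limit or range.

## Robot

A 6-joint arm with a two-finger parallel gripper is mounted at the origin on the work surface. World frame = base frame: x ahead of the robot, y to its left, z up, the work surface at z = 0. Lengths are in m, angles in degrees, forces in N, time in s.
With the tool pointing down it reaches from about 0.375 to 0.825 m from the base axis. Payload 5.5 kg.
Tool frame: the origin (TCP) lies at the very end of the fingers, on their centre line; the grasp point (between the pads) lies env.grip_depth behind it (env.grip_depth is the distance from the TCP to the grasp point, in m); z points along the fingers, y is the line along which they close (so a half turn about z gives the same grasp; the last joint's range is limited). The gripper opens to 85 mm and grips with 20 to 120 N. Pads are 22 mm wide; open, the fingers measure 114 mm over their backs; the gripper's body (76 mm by 85 mm) begins 54 mm behind the grasp point. The pads swing forward as they close: fully open they stand 13 mm farther back than shut.
Start: joints at [-67.552, 17.962, -2.699, 69.339, 0, 90], TCP at [0.229, -0.555, 0.231] pointing down, gripper open.
Joint ranges: [-152.73, 152.73], [-39.44, 99.34], [-58.76, 71.6], [-118.89, 123.64], [-81.53, 83.1], [-180, 180]. Speed limits (degrees/s): [136.94, 136.94, 172.46, 180, 180, 180].

## Interface

Orientations are given as a 3x3 rotation matrix whose columns are the frame's x, y, z axes.
In Python, from bench import env gives the robot as it stands. Calls block until the motion is done:
- env.move_ptp(position, orientation): joint-space move of the TCP to a pose.
- env.move_l(position, velocity=0.15, frame=None, max_force=None): straight line of the TCP; frame=None keeps the orientation; velocity is the mean speed in m/s. With max_force (N) it stops when the force on the tool has changed by that much, and returns True; else False.
- env.move_j(angles): joint-space move.
- env.set_gripper(opening): finger opening in m; the grip force is fixed at half the most; returns when the fingers have stopped.
- env.hold(seconds).
- env.inverse_kinematics(position, orientation): joint angles nearest the present ones, or None.
- env.get_image(name): name is "side" or "top"; returns the picture (384x512x3 uint8, red, green, blue); there is no depth.
- env.calibration(name): a dict with "mtx" (3x3 intrinsics, pixels), "position" and "attitude" of the camera in the world. Camera axes: x right, y down, z forward; pixel columns grow to the right and rows downward; lengths in m; the calibration is good to about 2 mm. A picture is of the moment at which its call begins. calibration takes no time and is no camera call.
A pose or a line that the arm cannot do raises env.MotionError and nothing moves.
- env.hand_in(): hands the job in; it is judged then, once.
Readings, each from a call of its own:
- env.current_t(): time.
- env.current_joint_pos(): joint angles.
- env.current_qd(): joint speeds.
- env.current_joint_efforts(): joint torques, N m.
- env.current_tcp_pos(): TCP position.
- env.current_tool_rot(): TCP orientation.
- env.current_wrist_force(): force on the tool from outside, world axes, zero at the start.
- env.current_wrist_torque(): the same for the moment, N m.
- env.current_opening(): finger opening in m.
- env.current_finger_force(): force on a finger pad.
Only numpy, scipy, OpenCV 4.12 (cv2) and the standard library are available. Lean on these libraries where they do the work, as an engineer would, in place of code of your own. Each camera call takes 0.05 s, during which the arm holds its last target. There are 200 camera calls.

## Working session

There is one attempt and no reset: what is moved stays moved. The work goes in short steps, each a Python script; the robot and the scene stay as the last script left them, time stands still between calls to the robot, and variables do not carry over. Pictures are saved under pics/ and viewed, at most 10 in all, crops included, and the job is handed in when it is done.

```bash
mkdir -p pics; ls
python3 - <<'E'
from bench import env
import cv2
for n in("side","top"):
    im=env.get_image(n); cv2.imwrite(f"pics/{n}0.png",im[:,:,::-1])
    c=env.calibration(n); print(n,c)
print(env.grip_depth,env.current_t(),env.current_tool_rot(),env.current_opening())
E
```

```text
pics
side {'mtx': array([[488.58725231,   0.        , 259.87771737],
       [  0.        , 488.58725231, 190.31935977],
       [  0.        ,   0.        ,   1.        ]]), 'position': array([0.13436433, 1.24391221, 0.79183402]), 'attitude': array([[-0.94609103, -0.15108757,  0.28650358],
       [-0.32388278,  0.45063281, -0.83188342],
       [-0.00342067, -0.87983102, -0.47527432]])}
top {'mtx': array([[353.51436077,   0.        , 252.83687067],
       [  0.        , 353.51436077, 187.13692017],
       [  0.        ,   0.        ,   1.        ]]), 'position': array([0.41168562, 0.1421905 , 1.26658073]), 'attitude': array([[-0.00903714, -0.99440368,  0.10525995],
       [-0.99989501,  0.00779397, -0.01221592],
       [ 0.01132716, -0.10535929, -0.99436971]])}
0.0187 0.1 [[ 9.24228852e-01  3.81838596e-01 -5.61593749e-04]
 [ 3.81839008e-01 -9.24227757e-01  1.42328963e-03]
 [ 2.44263810e-05 -1.52988374e-03 -9.99998829e-01]] 0.08525328667416807
```

View pics/side0.png

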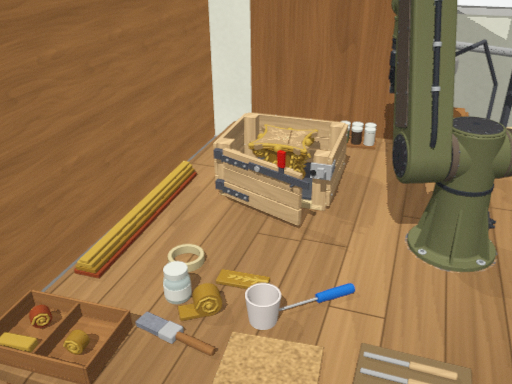

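View pics/top0.png

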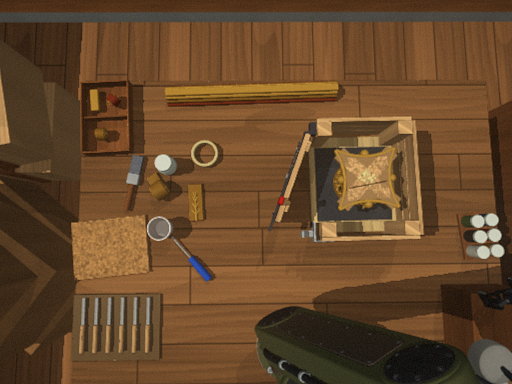

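Run:
```python
import cv2
a=cv2.imread("pics/top0.png")[105:250,260:435]; cv2.imwrite("pics/topc.png",cv2.resize(a,None,fx=4,fy=4,interpolation=cv2.INTER_CUBIC))
a=cv2.imread("pics/side0.png")[105:225,205:360]; cv2.imwrite("pics/sidec.png",cv2.resize(a,None,fx=5,fy=5,interpolation=cv2.INTER_CUBIC))
```

```text
(no output)
```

View pics/topc.png

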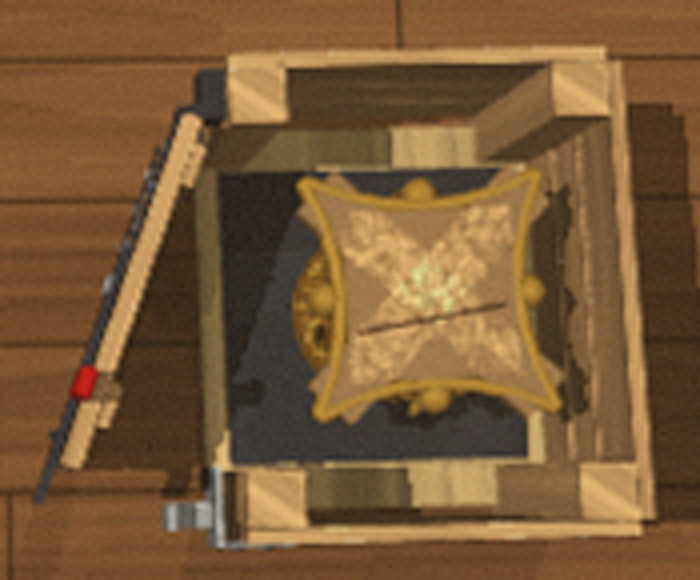

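View pics/sidec.png

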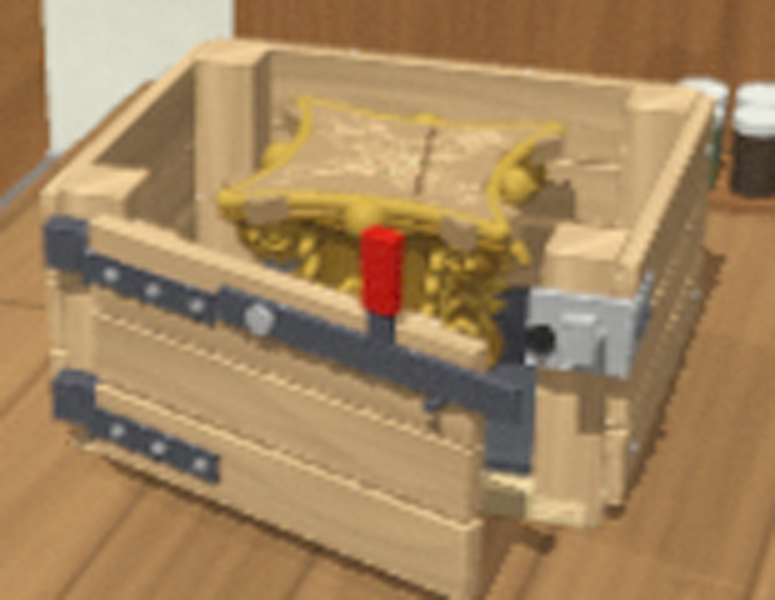

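```bash
cat > h.py <<'E'
from bench import env
import numpy as np, cv2, json
from scipy.optimize import least_squares
C={n:env.calibration(n) for n in("side","top")}
def proj(n,p):
    c=C[n]; q=c["attitude"].T@(np.asarray(p)-c["position"]); q=c["mtx"]@q; return q[:2]/q[2]
def ray(n,uv,z):
    c=C[n]; d=c["attitude"]@np.linalg.solve(c["mtx"],[*uv,1]); return c["position"]+d*(z-c["position"][2])/d[2]
def crate(P,p):
    c,s=np.cos(P[2]),np.sin(P[2]); p=np.asarray(p,float)
    return np.array([P[0]+c*p[0]-s*p[1],P[1]+s*p[0]+c*p[1],p[2]])
def grip(P,th,ph,up=0.):
    """centre of grip (+up along it) and tool frame (z down the grip, y across gate)"""
    a=.155+.085*np.cos(ph)-(.054+up)*np.sin(ph); z=.165+.085*np.sin(ph)+(.054+up)*np.cos(ph)
    yaw=P[2]-th                     # latch end swings to own -x
    nx=np.array([np.cos(yaw),np.sin(yaw),0]); ny=np.array([-nx[1],nx[0],0]); ez=np.array([0,0,1.])
    pos=crate(P,[-.1755,.150,0])-.0135*nx-a*ny+z*ez
    zt=-(np.cos(ph)*ez+np.sin(ph)*ny)
    return pos,nx,zt
def tool(P,th,ph,up=0.,sgn=1,off=0.):
    pos,nx,zt=grip(P,th,ph,up); y=sgn*nx
    return pos+zt*env.grip_depth+off*nx,np.c_[np.cross(y,zt),y,zt]
E
python3 - <<'E'
from h import *
T=lambda u,v:np.array([260+(u-1.5)/4,105+(v-1.5)/4]); S=lambda u,v:np.array([205+(u-2)/5,105+(v-2)/5])
# (camera,pixel,crate point)
F=[("top",T(230,68),(-.15,.18,.188)),("top",T(232,122),(-.15,.14,.188)),("top",T(247,473),(-.15,-.14,.188)),("top",T(252,527),(-.15,-.18,.188))]
top=lambda P:np.concatenate([proj(n,crate(P,p))-u for n,u,p in F])
gt,gs=T(84,382),S(382,270)
p0=ray("top",gt,.244)
def res(X):
    g=grip(X[:3],X[3],0)[0]
    return np.r_[top(X[:3]),proj("top",g+[0,0,.02])-gt,proj("side",g)-gs]
best=min((least_squares(res,[p0[0],p0[1]-.2,y,.35]) for y in(-1.57,-1.4,-1.75)),key=lambda r:r.cost)
P=best.x; print(P,best.cost,best.fun.round(1)); json.dump(list(P),open("P.json","w"))
print("grip",grip(P,P[3],0)[0],"hinge",crate(P,[-.1755,.15,.219]), "shut grip",grip(P,0,.25)[0])
im={n:cv2.imread(f"pics/{n}0.png") for n in C}
big={n:cv2.resize(im[n],None,fx=3,fy=3,interpolation=cv2.INTER_CUBIC) for n in C}
for x in(-.15,.162):
  for y in(-.192,.192):
    for n in C: cv2.circle(big[n],tuple((proj(n,crate(P,[x,y,.188]))*3+1).astype(int)),3,(255,0,255),-1)
for n in C:
  for q in(crate(P,[-.1755,.15,.185]),crate(P,[-.1925,-.165,.163]),grip(P,P[3],0)[0],grip(P,P[3],0)[0]+[0,0,-.025],grip(P,P[3],0)[0]+[0,0,.025]): cv2.circle(big[n],tuple((proj(n,q)*3+1).astype(int)),3,(0,255,0),-1)
cv2.imwrite("pics/ov.png",np.hstack([big["top"][315:750,780:1290][:, :],cv2.resize(big["side"][315:660,600:1090],(0,0),fx=1,fy=1)][0:1]) if 0 else np.vstack([big["top"][330:740,800:1290][:300],big["side"][330:630,600:1090]]))
for sg in(1,-1):
  for th,ph in((P[3],0),(.15,0),(0,.3)):
    print(sg,th,ph,env.inverse_kinematics(*tool(P,th,ph,0,sg)))
E
```

```text
[ 0.55456338 -0.22736605 -1.55488482  0.3805749 ] 2.0076604144648247 [-0.  -0.4  0.  -1.4  0.4  0.9 -0.3  0.7  0.1 -0.2  0.3  0.5]
grip [0.48234808 0.04870301 0.219     ] hinge [ 0.70175204 -0.04950164  0.219     ] shut grip [ 0.47756785 -0.03956734  0.23835061]
1 0.380574896985717 0 [   5.76565262    6.52196776  -21.15905803   62.31897421    0.
 -153.34067418]
1 0.15 0 [  -0.4967689     4.48071502  -23.44026819   62.07901679    0.
 -172.81406416]
1 0 0.3 [ -3.79435618  20.13711594  -3.36609018  83.63097937  -1.38929649
 175.50328689]
-1 0.380574896985717 0 [  5.76565262   6.52196776 -21.15905803  62.31897421   0.
  26.65932582]
-1 0.15 0 [ -0.4967689    4.48071502 -23.44026819  62.07901679   0.
   7.18593584]
-1 0 0.3 [-3.79435618 20.13711594 -3.36609018 83.63097937 -1.38929649 -4.49671311]
```

View pics/ov.png

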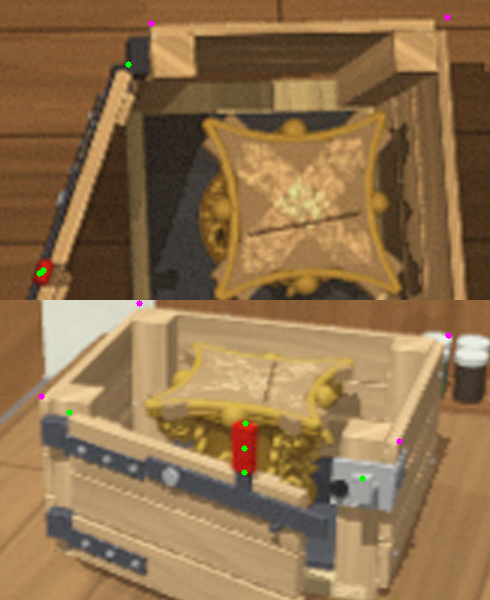

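Run:
```python
from h import *
P=json.load(open("P.json")); th=P[3]
p=env.current_tcp_pos(); env.move_l([p[0],p[1],.34],.2)
pos,R=tool(P,th,0,.004,-1)
env.move_ptp(pos+[0,0,.12],R)
env.set_gripper(.06)
w0=env.current_wrist_force()
print(env.move_l(pos,.1,R,max_force=6),env.current_tcp_pos()-pos,env.current_t())
for n in C: cv2.imwrite(f"pics/{n}1.png",env.get_image(n)[:,:,::-1])
a=cv2.imread("pics/top1.png")[150:250,250:350]; b=cv2.imread("pics/side1.png")[105:225,230:350]
f=lambda a:cv2.resize(a,(400,400),interpolation=cv2.INTER_CUBIC); cv2.imwrite("pics/c1.png",np.hstack([f(a),f(b)]))
```

```text
False [4.90458696e-04 3.20699424e-05 6.25958283e-04] 4.85
```

View pics/c1.png

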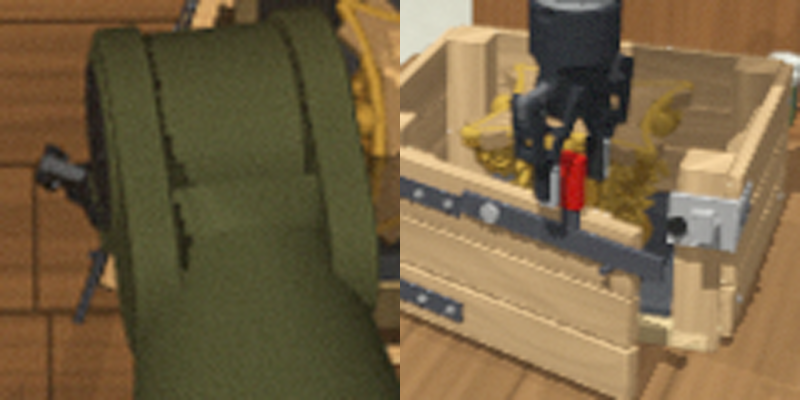

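Run:
```python
from h import *
P=json.load(open("P.json")); th=P[3]
env.set_gripper(0.0); env.hold(.2)
print(env.current_opening(),env.current_finger_force(),env.current_wrist_force().round(1))
for t in np.linspace(th,.17,6)[1:]:
    pos,R=tool(P,t,0,.004,-1)
    print(env.move_l(pos,.05,R,max_force=25),end=" "); nx=-R[:,1]; f=env.current_wrist_force(); print(round(t,3),"along bar",(f@R[:,0]).round(1),"normal",(f@R[:,1]).round(1),"z",f[2].round(1))
print(env.current_t(),env.current_wrist_torque().round(2))
```

```text
0.013272208571705073 58.66760551929474 [-0.6  0.7  3.1]
False 0.338 along bar 0.7 normal 0.2 z 3.6
False 0.296 along bar -0.5 normal 0.6 z 4.7
False 0.254 along bar -0.9 normal 0.6 z 4.7
False 0.212 along bar -1.1 normal 0.4 z 5.0
False 0.17 along bar -2.5 normal 1.4 z 5.2
7.375 [-0.01 -0.49  0.27]
```

Run:
```python
from h import *
P=json.load(open("P.json"))
def go(t,ph,v=.05,mf=25):
    pos,R=tool(P,t,ph,.004,-1); s=env.move_l(pos,v,R,max_force=mf); f=env.current_wrist_force()
    print(s,round(t,3),round(ph,3),"x,y,z tool",(f@R).round(1),"lag",(env.current_tcp_pos()-pos).round(4)); return s
for ph in np.linspace(0,.27,5)[1:]: go(.17,ph)
for t in (.13,.09,.065): go(t,.27)
print(env.current_t(),env.current_opening(),env.current_wrist_torque().round(2))
for n in C: cv2.imwrite(f"pics/{n}2.png",env.get_image(n)[:,:,::-1])
a=cv2.imread("pics/top2.png")[150:250,250:350]; b=cv2.imread("pics/side2.png")[105:225,230:350]
f=lambda a:cv2.resize(a,(400,400),interpolation=cv2.INTER_CUBIC); cv2.imwrite("pics/c2.png",np.hstack([f(a),f(b)]))
```

```text
False 0.17 0.068 x,y,z tool [ 0.4  0.8 -6.2] lag [ 0.0001  0.0004 -0.0002]
False 0.17 0.135 x,y,z tool [ 2.1  0.4 -6.1] lag [ 0.0001  0.0004 -0.0001]
False 0.17 0.202 x,y,z tool [ 1.4  0.4 -7. ] lag [ 0.0001  0.0004 -0.    ]
False 0.17 0.27 x,y,z tool [ 2.   0.7 -5.4] lag [-0.0003  0.0005 -0.0002]
False 0.13 0.27 x,y,z tool [ 0.5  1.1 -2.7] lag [-0.0003  0.0004 -0.0003]
False 0.09 0.27 x,y,z tool [-0.5  1.3 -1.3] lag [-0.0001  0.0003 -0.0002]
False 0.065 0.27 x,y,z tool [-0.3  1.2 -0.9] lag [-0.0001  0.0002 -0.0002]
9.4083 0.013446406742874598 [ 0.01 -0.82  0.26]
```

View pics/c2.png

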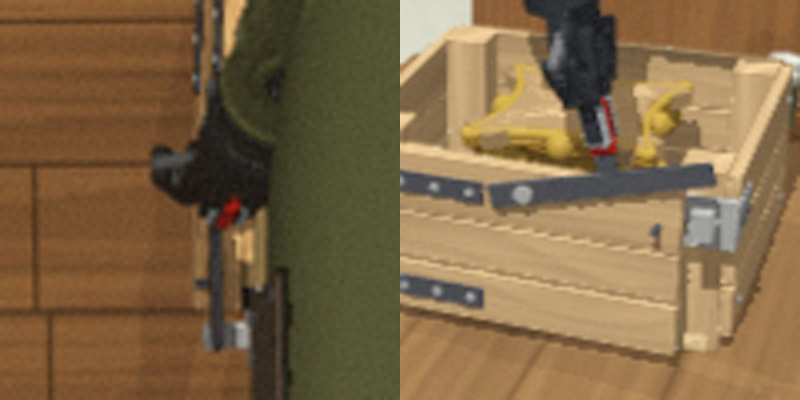

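Run:
```python
from h import *
P=json.load(open("P.json"))
t=.065; n0=None
while t>-.06:
    t-=.003 if n0 is None or f<4 else .0015
    pos,R=tool(P,t,.27,.004,-1); env.move_l(pos,.02,R,max_force=12); env.hold(.05)
    f=env.current_wrist_force()@R[:,1]
    if n0 is None:n0=f
    f-=n0; print(round(t,4),f.round(1),end="; ")
    if f>15.5: break
print(env.current_t(),(env.current_wrist_force()@R).round(1)); json.dump([t,n0],open("t.json","w"))
```

```text
0.062 0.0; 0.059 -0.3; 0.056 -0.8; 0.053 -1.0; 0.05 -0.5; 0.047 -1.3; 0.044 -0.3; 0.041 -0.2; 0.038 0.8; 0.035 2.0; 0.032 3.5; 0.029 6.0; 0.0275 4.8; 0.026 6.5; 0.0245 7.5; 0.023 8.6; 0.0215 9.5; 0.02 9.7; 0.0185 11.2; 0.017 10.9; 0.0155 13.5; 0.014 14.1; 0.0125 14.0; 0.011 15.3; 0.0095 16.1; 17.0083 [-4.6 17.9  3.1]
```

Run:
```python
from h import *
P=json.load(open("P.json")); t,n0=json.load(open("t.json"))
ph=.27
while ph>-.001:
    ph=max(ph-.03,0) if ph>0 else -1
    if ph<0: break
    pos,R=tool(P,t,ph,.004,-1); s=env.move_l(pos,.03,R,max_force=9); env.hold(.05)
    f=env.current_wrist_force()@R; print(s,round(ph,3),round(t,4),f.round(1))
    if s: break
    n=f[1]-n0
    if n<14: t-=.002
    elif n>18: t+=.002
print(env.current_t(),env.current_opening(),(env.current_tcp_pos()-pos).round(4)); json.dump([t,n0,ph],open("t.json","w"))
for n in C: cv2.imwrite(f"pics/{n}3.png",env.get_image(n)[:,:,::-1])
b=cv2.imread("pics/side3.png")[125:205,250:350]
cv2.imwrite("pics/c3.png",cv2.resize(b,None,fx=7,fy=7,interpolation=cv2.INTER_CUBIC))
```

```text
False 0.24 0.0095 [-6.8 17.8  4.4]
False 0.21 0.0095 [-6.8 18.7  4.9]
False 0.18 0.0095 [-6.5 18.1  6. ]
False 0.15 0.0095 [-6.7 18.6  7. ]
False 0.12 0.0095 [-8.4 18.4  7.6]
False 0.09 0.0095 [-8.  18.9  7.9]
False 0.06 0.0095 [-8.7 19.7  9.1]
False 0.03 0.0095 [-8.6 18.6  9.5]
False 0.0 0.0095 [-8.6 18.7  6.7]
False 0 0.0095 [-8.9 18.3  5.2]
20.0083 0.01341776703571941 [0.0011 0.004  0.0002]
```

View pics/c3.png

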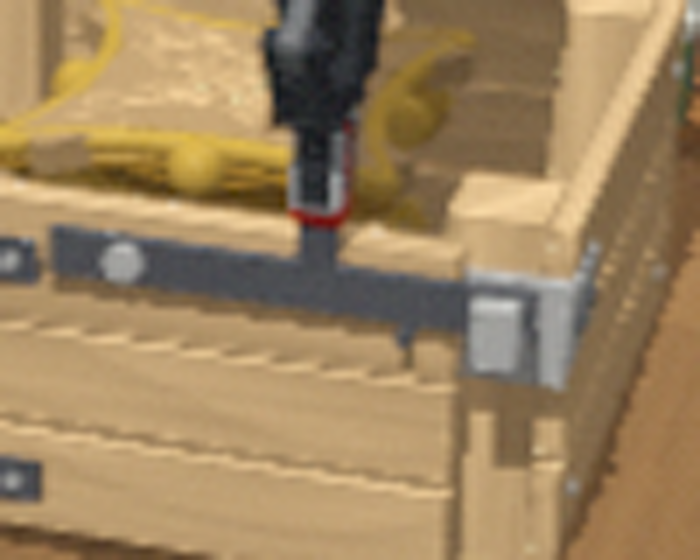

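Run:
```python
from h import *
P=json.load(open("P.json")); t,n0,ph=json.load(open("t.json"))
for i in range(12):
    ph-=.006; pos,R=tool(P,t,ph,.004,-1); s=env.move_l(pos,.01,R,max_force=8); env.hold(.05)
    f=env.current_wrist_force()@R; print(s,round(ph,3),f.round(1))
    if f[2]<-4: break
while t<.06:
    t+=.004; pos,R=tool(P,t,ph,.004,-1); env.move_l(pos,.02,R); env.hold(.05)
    f=env.current_wrist_force()@R; print(round(t,3),f.round(1))
    if f[1]<3: break
env.set_gripper(.06); env.hold(.2)
print("open",(env.current_wrist_force()@R).round(1))
p=env.current_tcp_pos(); env.move_l(p-R[:,2]*.12,.08)
env.move_l(env.current_tcp_pos()+[-.0,.0,.02],.1); q=env.current_joint_pos().copy(); q[0]-=45; env.move_j(q)
print(env.current_wrist_force().round(1),env.current_t())
for n in C: cv2.imwrite(f"pics/{n}4.png",env.get_image(n)[:,:,::-1])
b=cv2.imread("pics/side4.png")[125:205,250:350]; a=cv2.imread("pics/top4.png")[150:250,280:360]
cv2.imwrite("pics/c4.png",np.hstack([cv2.resize(b,(500,400),interpolation=cv2.INTER_CUBIC),cv2.resize(a,(300,400),interpolation=cv2.INTER_CUBIC)]))
```

```text
Traceback (most recent call last):
bench.MotionError: the arm cannot follow that straight line within its joint ranges
```

Run:
```python
from h import *
P=json.load(open("P.json")); t,n0,ph=json.load(open("t.json"))
print(env.current_joint_pos().round(2),env.current_tcp_pos().round(4))
pos,R=tool(P,t,0,.004,-1); p=pos.copy()
def mv(p,v,**k):
    try: return env.move_l(p,v,**k)
    except env.MotionError as e: print("err",p,e); return None
for i in range(10):
    p[2]-=.0005; s=mv(p,.01,max_force=8); env.hold(.05)
    f=env.current_wrist_force()@R; print(s,f.round(1))
    if f[2]<-4 or s is None: break
```

```text
[ -4.52   4.08 -23.32  62.53   0.53  -4.92] [ 0.4628 -0.0335  0.2045]
False [-8.  18.6  0.5]
False [-6.3 17.8 -3.4]
False [-4.6 19.6 -6.6]
```

Run:
```python
from h import *
P=json.load(open("P.json")); t,n0,ph=json.load(open("t.json"))
pos,R=tool(P,t,0,.004,-1); p=pos-[0,0,.0015]
for i in range(12):
    p=p+R[:,1]*.001; env.move_l(p,.02); env.hold(.05)
    f=env.current_wrist_force()@R; print(f.round(1),end=" ")
    if f[1]<4: break
env.set_gripper(.06); env.hold(.2)
print("open",(env.current_wrist_force()@R).round(1))
env.move_l(p+[0,0,.14],.1); q=np.array(env.current_joint_pos()); q[0]-=45; env.move_j(q)
print(env.current_wrist_force().round(1),env.current_t())
for n in C: cv2.imwrite(f"pics/{n}4.png",env.get_image(n)[:,:,::-1])
b=cv2.imread("pics/side4.png")[125:205,250:350]; a=cv2.imread("pics/top4.png")[150:250,280:360]
cv2.imwrite("pics/c4.png",np.hstack([cv2.resize(b,(500,400),interpolation=cv2.INTER_CUBIC),cv2.resize(a,(300,400),interpolation=cv2.INTER_CUBIC)]))
```

```text
[-4.5 16.9 -5.7] [-5.1 13.  -5.1] [-4.8  9.7 -5.5] [-5.2  5.2 -4.9] [-4.8  1.4 -5.5] open [ 0.6 -0.1  0.1]
[-0.2 -0.3 -0.2] 26.1
```

View pics/c4.png

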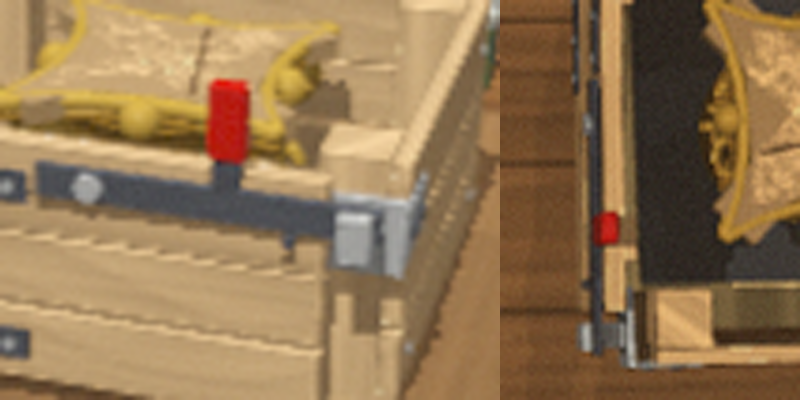

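The picture shows the gate shut with the bar level on its pin. The bar sits behind the nose at about (350,235), the grip is free, and the robot is clear.

```bash
python3 -c "
from bench import env
print(env.hand_in())"
```

```text
the job is handed in; nothing more can be done
None
```

The gate is shut, with the bar down in the catch behind the striker's nose and the grip let go, and the job is handed in at about 26 s; the hand-in call gave no verdict.

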